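Three spacers in the setter tray, then hold up the bottle vase to show its foot

TASK

Make up the setter tray to exactly three round spacers lying flat on its floor, not on one another: one is already there, add two from the bench, keep the last round one out of the tray and leave the square ones where they are. Then draw the slim-necked bottle vase up out of the carrier without disturbing the cups, and finish still holding it in the air over the middle of the tray, foot at least 12 cm above the bench, leaning over about 45 degrees (to any side) so that its foot can be inspected. Do not put it down or let go of it: the job ends with the vase held still in the gripper.

Things in the scene. Friction and masses are not known exactly. Their poses are not given: they have to be found in the camera images.
- tray: Fixed square-cornered open dark grey refractory setter tray, outside 200 mm along its x by 180 mm along its y, 18 mm high, walls and floor 8 mm thick. Origin: centre of its underside, on the bench; z up. It stands on the robot's left or right and may be turned.
- carrier: Fixed open plywood carrier, outside 210 mm along its x by 74 mm along its y, 50 mm high, walls and floor 6 mm thick, with three cells in a row along its x (cell centres at x = -68, 0 and 68 mm, each about 62 mm square inside and 44 mm deep). Origin: centre of its underside; z up. It stands on the other side from the tray. Fixed equipment (a raised kiln shelf with plates, up to 170 mm high, and pots) stands along the far edge and the two sides of the bench, clear of the work.
- spacer_1_center (a point): Round cream fireclay spacer disc, 38 mm diameter, 18 mm thick, lying flat, about 40 g; this point is its centre, 9 mm above its underside, and z is its axis. At the start this one already lies in the tray, in the half towards the tray's -x side (x -60 to -40 mm, y -30 to 30 mm in the tray's frame).
- spacer_2_center (a point): Round cream fireclay spacer disc, 38 mm diameter, 18 mm thick, lying flat, about 40 g; this point is its centre, 9 mm above its underside, and z is its axis. At the start on the bench.
- spacer_3_center (a point): Round cream fireclay spacer disc, 38 mm diameter, 18 mm thick, lying flat, about 40 g; this point is its centre, 9 mm above its underside, and z is its axis. At the start on the bench.
- spacer_4_center (a point): Round cream fireclay spacer disc, 38 mm diameter, 18 mm thick, lying flat, about 40 g; this point is its centre, 9 mm above its underside, and z is its axis. At the start on the bench.
- block_1_center (a point): Square cream fireclay spacer, 38 x 38 x 18 mm, lying flat on the bench among the round ones; this point is its centre. Must stay where it is.
- block_2_center (a point): Square cream fireclay spacer, 38 x 38 x 18 mm, lying flat on the bench among the round ones; this point is its centre. Must stay where it is.
- vase_center (a point): Unglazed pinkish clay bottle vase, solid of revolution, 150 mm tall, about 200 g, standing upright in one of the carrier's cells; the only piece there with a slim neck. Body 52 mm diameter up to 60 mm above the foot, shoulder narrowing to the neck at 100 mm, neck 27 mm diameter from 100 to 142 mm, lip 34 mm diameter at the top. This point is on its axis half-way up, 75 mm above the foot; z points to the lip. Its balance point is about 55 mm above the foot.
- vase_neck (a point): Point on the vase's axis in the middle of the neck, 120 mm above the foot: the place to grip.
- vase_foot (a point): Centre of the vase's flat underside (foot).
- cup_1_center (a point): Unglazed pinkish clay cup without handle, 54 mm rim diameter, 75 mm tall, standing upright in another cell of the carrier; this point is half-way up. Must stay in its cell.
- cup_2_center (a point): Unglazed pinkish clay cup without handle, 54 mm rim diameter, 75 mm tall, standing upright in another cell of the carrier; this point is half-way up. Must stay in its cell.
Not all that is in view belongs to the job. Leave any pink look-alike of the part that bears spacer_2_center alone. What is shaped like the part that bears spacer_3_center but red is not meant.

How it is judged:
By the outcome, as a careful person would: the job done as asked, in the order asked, and still so for the second after the job is handed in, while the arm keeps its last pose, push and grip.
It also fails if it takes over 64 s, if anything falls off the work surface, if the arm or the gripper's body presses on something with over 40 N, if the wrist force passes 120 N, or if a joint passes its speed limit or range.

ROBOT

A 6-joint arm with a two-finger parallel gripper is mounted at the origin on the work surface. World frame = base frame: x ahead of the robot, y to its left, z up, the work surface at z = 0. Lengths are in m, angles in rad, forces in N, time in s.
With the tool pointing down it reaches from about 0.25 to 0.725 m from the base axis. Payload 4 kg.
Tool frame: the origin (TCP) lies on the centre line of the jaws, within the pads' length; the fingertips stand 14 mm ahead of it and the grasp point (between the pads) lies 5 mm behind it; z points along the fingers, x is the direction in which the jaws open and shut, and the axes are right-handed (so a half turn about z gives the same grasp; the last joint's range is limited). The gripper opens to 85 mm and grips with 20 to 120 N. Pads are 22 mm wide; open, the fingers measure 114 mm over their backs; the gripper's body (76 mm by 85 mm) begins 54 mm behind the grasp point. The pads swing forward as they close: fully open they stand 13 mm farther back than shut.
Start: joints at [-1.244, 0.241, 0.005, 1.335, 0, 1.571], TCP at [0.161, -0.474, 0.245] pointing down, gripper open.
Joint ranges: [-2.72, 2.72], [-1.05, 1.87], [-1.09, 1.28], [-1.99, 2.15], [-1.42, 1.44], [-3.14, 3.14]. Speed limits (rad/s): [2.79, 2.79, 3.14, 3.14, 3.14, 3.14].

INTERFACE

Orientations are given as a unit quaternion [x, y, z, w].
In Python, from workcell import bot gives the robot as it stands.
- The arm moves only by the tool play_rows, never from a script. Its argument "motion" is a list of rows, each an object with "fingers": the closure, from -1 (fully open) to 1 (shut), so that 0 is half open; "translation": the shift along the tool's x, y, z in cm, a list of three; "roll": the turn about the tool's z in degrees. A call has 1 to 20 rows; each row is the pose to reach, as a shift and turn from the pose commanded when the call began, along the tool's axes at that moment; what a row does not reach only later rows make up. A row lasts 1/12 s, in which the tool goes at most 41.7 mm and 7.16 degrees, less where a joint would pass 70% of its speed; a pose out of reach is approached as far as the arm can. A call with a gripper value outside its range is refused whole. The fingers move at their own pace and stop on an object; the grip force is fixed at half the most. Time passes only in rows, so rows that repeat a pose let the fingers close. It gives the time, the measured TCP pose, the force and the opening at its end, in the units of the state.
- bot.get_obs(): the state, without advancing time (a new reading comes with each control period).
- bot.camera(name): name is "scene" or "top"; returns a dict with "pixels" (480x640x3 uint8, red, green, blue), "intrinsics" (3x3 intrinsics, pixels), "world_to_cam" (4x4, takes a point from world to camera coordinates). Camera axes: x right, y down, z forward; pixel columns grow to the right and rows downward; lengths in m; the calibration is good to about 2 mm. A picture is of the moment at which its call begins. There is no depth.
- bot.job_done(): hands the job in, once; it reports no verdict.
The state is a dict: "clock": time; "joint_pos": joint angles; "joint_vel": joint speeds; "tau": joint torques, N m; "eef_pos": TCP position; "tool_rot": TCP orientation; "ft_force": force on the tool from outside, world axes, zero at the start; "ft_torque": the same for the moment, N m; "grip_width": finger opening in m.
Only numpy, scipy, OpenCV 4.12 (cv2) and the standard library are available. Lean on these libraries where they do the work, as an engineer would, in place of code of your own. Each camera call takes 0.05 s, during which the arm holds its last target. There are 200 camera calls.

## Working session

There is one attempt and no reset: what is moved stays moved. The work goes in short steps, Python scripts to look and compute and a tool call to move; the robot and the scene stay as the last step left them, time stands still between calls to the robot, and variables do not carry over. Pictures are saved under pics/ and viewed, about 8 in all and at most 12, crops included, and the job is handed in when it is done.

Besides the shell and the picture viewer there is one more tool, called after "Request:" as name(argument=value, ...) on one line, values as JSON. play_rows: Moves the arm, as the interface text tells. Its arguments: {"type":"object","properties":{"motion":{"type":"array","items":{"type":"object","properties":{"fingers":{"type":"number"},"translation":{"type":"array","items":{"type":"number"}},"roll":{"type":"number"}}}}},"required":["motion"]}

```bash
mkdir -p pics; ls; python3 - <<'E'
from workcell import bot
import cv2,numpy as np
print(bot.get_obs())
for n in("scene","top"):
    c=bot.camera(n); cv2.imwrite(f"pics/{n}0.png",c["pixels"][:,:,::-1]); np.savez(f"{n}0.npz",**c)
    print(n,c["intrinsics"],c["world_to_cam"])
E
```

```text
pics
{'clock': 0.0, 'joint_pos': array([-1.24398330e+00,  2.41435168e-01,  3.72391259e-03,  1.33520203e+00,
       -2.32477308e-05,  1.57080079e+00]), 'joint_vel': array([-1.93310200e-04,  1.84786620e-04, -3.16982676e-04,  4.77890763e-05,
       -2.14043630e-03, -1.36785555e-03]), 'tau': array([-1.95995983e-05, -3.72321153e+01,  2.52405328e+01,  1.70708110e-02,
        2.98610792e-05, -9.04766267e-06]), 'eef_pos': array([ 0.16031291, -0.47296524,  0.24440173]), 'tool_rot': array([ 8.12717878e-01, -5.82656443e-01, -8.67020454e-04, -6.07278992e-04]), 'ft_force': array([0.60701569, 0.09071894, 0.69202118]), 'ft_torque': array([0.02191185, 0.00834347, 0.03453965]), 'grip_width': 0.08551743316355928}
scene [[603.41767172   0.         321.5219192 ]
 [  0.         603.41767172 240.61486027]
 [  0.           0.           1.        ]] [[ 0.51787195  0.85543301  0.00655855 -0.27043931]
 [ 0.71162322 -0.42653049 -0.55826887 -0.36071219]
 [-0.4747642   0.29377901 -0.82963417  1.40620815]
 [ 0.          0.          0.          1.        ]]
top [[599.36392516   0.         328.58640498]
 [  0.         599.36392516 240.2684761 ]
 [  0.           0.           1.        ]] [[-0.0577605  -0.99832944  0.00143128  0.0073539 ]
 [-0.97783154  0.0562854  -0.20168647  0.56749593]
 [ 0.20126898 -0.01304907 -0.97944909  1.02661551]
 [ 0.          0.          0.          1.        ]]
```

View pics/top0.png

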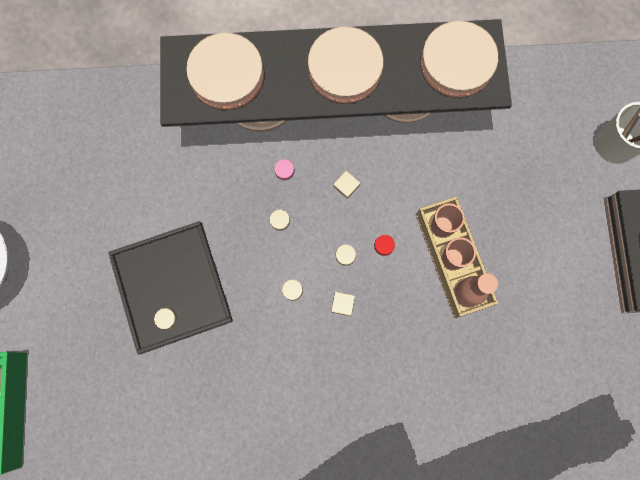

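View pics/scene0.png

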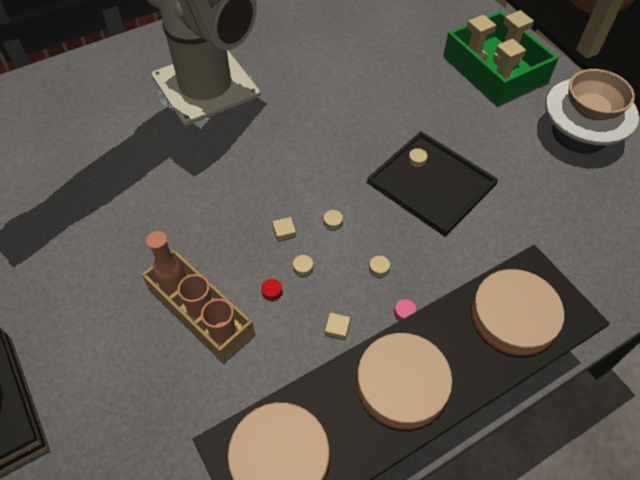

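Top view: round cream discs are at (279,219), (292,289) and (346,254), with one in the tray at (165,318). The squares are at (347,184) and (343,304). The pink disc (284,169) and red disc (385,245) are look-alikes to leave alone. The vase lip is at (488,284), in the near end cell of the carrier. The scene view agrees.

```bash
cat > h.py <<'E'
import numpy as np,cv2
def proj(c,p):
    q=c["world_to_cam"]@np.r_[p,1]; q=c["intrinsics"]@q[:3]; return q[:2]/q[2]
def ray(c,uv,z):
    M=np.asarray(c["world_to_cam"]);R,t=M[:3,:3],M[:3,3]
    d=R.T@np.linalg.inv(c["intrinsics"])@np.r_[uv,1]; o=-R.T@t
    return o+d*(z-o[2])/d[2]
def blobs(c,lo,hi,amin=80):
    m=cv2.inRange(cv2.cvtColor(c["pixels"],cv2.COLOR_RGB2HSV),lo,hi)
    out=[]
    for k in cv2.findContours(m,cv2.RETR_EXTERNAL,cv2.CHAIN_APPROX_NONE)[0]:
        a=cv2.contourArea(k)
        if a>amin: out.append((k,a))
    return out
def topoutline(c,k,z):
    p=np.array([ray(c,q,z)[:2] for q in k[:,0,:].astype(float)],np.float32)
    return p
E
python3 - <<'E'
from h import *
c=np.load("top0.npz");px=c["pixels"]
hsv=cv2.cvtColor(px,cv2.COLOR_RGB2HSV)
for u,v in[(279,219),(292,289),(346,254),(165,318),(347,184),(488,284),(170,290),(160,230),(260,90)]: print((u,v),hsv[v,u])
for k,a in blobs(c,(18,25,170),(35,120,255)):
    m=cv2.moments(k);u=(m["m10"]/m["m00"],m["m01"]/m["m00"])
    if a<800:
        P=topoutline(c,k,.026 if u[0]<240 else .018)
        r=cv2.minAreaRect(P*1000)
        circ=4*np.pi*a/cv2.arcLength(k,True)**2
        print(np.round(u,1),a,"world mm",np.round(r[0],1),np.round(r[1],1),round(r[2],1),"fill",round(cv2.contourArea(P)*1e6/(r[1][0]*r[1][1]),2))
for k,a in blobs(c,(0,0,0),(179,255,75),3000):
    P=topoutline(c,k,.018)*1000
    r=cv2.minAreaRect(P); print("dark",a,np.round(cv2.boundingRect(k)),np.round(r[0]),np.round(r[1]),round(r[2],1))
big=np.hstack([cv2.resize(px[205:325,245:385],None,fx=3,fy=3),cv2.resize(px[190:310,410:510],None,fx=3,fy=3)])
cv2.imwrite("pics/crop.png",big[:,:,::-1])
# vase lip, both views
for n in("top","scene"):
    c=np.load(n+"0.npz");x,y=(488,284) if n=="top" else (157,240)
    w=cv2.cvtColor(c["pixels"],cv2.COLOR_RGB2HSV)
    m=np.zeros((482,642),np.uint8);im=c["pixels"].copy()
    cv2.floodFill(im,m,(x,y),(0,0,0),(6,)*3,(6,)*3,cv2.FLOODFILL_FIXED_RANGE)
    ys,xs=np.nonzero(m[1:-1,1:-1]);e=(xs.mean(),ys.mean());print(n,w[y,x],e,len(xs),ray(c,e,.156))
E
```

```text
(279, 219) [ 23  42 243]
(292, 289) [ 24  36 243]
(346, 254) [ 24  40 243]
(165, 318) [ 24  39 243]
(347, 184) [ 23  43 242]
(488, 284) [ 10  85 238]
(170, 290) [17 19 93]
(160, 230) [  0   2 167]
(260, 90) [13 27 67]
[164.1 318.3] 308.5 world mm [447.  280.6] [36.6 36.1] 86.7 fill 0.76
[342.8 303.1] 383.0 world mm [456.3 -45.1] [37.3 38.2] 75.4 fill 0.91
[291.7 289.3] 290.0 world mm [486.5  47.8] [35.2 35.2] 86.7 fill 0.8
[345.4 254.1] 282.0 world mm [546.3 -55.9] [35.5 36.1] 86.5 fill 0.78
[279. 219.] 267.5 world mm [621.6  65.4] [34.1 35.2] 87.5 fill 0.82
[346.4 183.3] 338.0 world mm [684.7 -66.3] [37.8 37.5] 44.9 fill 0.91
[214.1  92.2] 89.0 world mm [878.6 183.3] [29.1 34. ] 33.2 fill 0.37
[236.4  86.3] 110.0 world mm [892.2 132.4] [30.2 67.9] 23.9 fill 0.22
top [ 10  85 238] (np.float64(487.48464163822524), np.float64(283.0273037542662)) 293 [ 0.46146173 -0.27678004  0.156     ]
scene [ 10 125 185] (np.float64(156.22072072072072), np.float64(239.03603603603602)) 222 [ 0.45997706 -0.2764515   0.156     ]
```

View pics/crop.png

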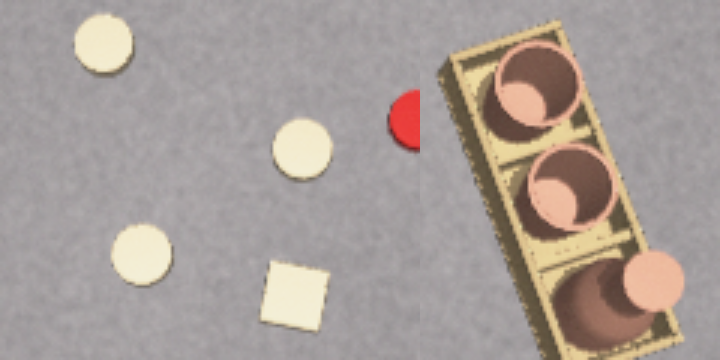

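The crop confirms the targets: discs A (292,289) and B (279,219) are round cream ones, (343,304) is a square, and the capped slim-neck piece at (488,284) is the vase. The cups are open. Next I measure the tray pose and the first move.

```bash
cat >> h.py <<'E'
from scipy.spatial.transform import Rotation as Ro
def rel(o,p):
    "cm in tool axes from the measured TCP pose to world point p; jaw angle deg"
    R=Ro.from_quat(o["tool_rot"]).as_matrix()
    print("rel cm",np.round(R.T@(np.array(p)-o["eef_pos"])*100,2),"jaw deg",round(np.degrees(np.arctan2(R[1,0],R[0,0])),1))
E
python3 - <<'E'
from h import *
from workcell import bot
c=np.load("top0.npz");g=cv2.cvtColor(c["pixels"],cv2.COLOR_RGB2GRAY)
m=(g<115).astype(np.uint8)*255; m[:200]=0;m[370:]=0;m[:,:90]=0;m[:,245:]=0
m=cv2.morphologyEx(m,cv2.MORPH_OPEN,np.ones((5,5)))
k=max(cv2.findContours(m,0,1)[0],key=cv2.contourArea)
b=cv2.boxPoints(cv2.minAreaRect(k)); h=cv2.convexHull(k); q=cv2.approxPolyDP(h,8,True)[:,0]
print(q.tolist())
P=np.array([ray(c,u,.018)[:2] for u in q.astype(float)])*1000
r=cv2.minAreaRect(P.astype(np.float32)); print(P.round(),np.round(r[0],1),np.round(r[1],1),r[2])
o=bot.get_obs(); rel(o,[.4865,.0478,.1]); 
E
```

```text
[[200, 222], [231, 321], [137, 353], [110, 251]]
[[624. 215.]
 [435. 161.]
 [387. 332.]
 [578. 383.]] [506.5 272.7] [197.6 177.4] 15.577812194824219
rel cm [-38.83 -47.61  14.52] jaw deg -71.3
```

Request:
play_rows(motion=[{"fingers": -1,"translation": [-2,-2,0.5],"roll": -4},{"fingers": -1,"translation": [-4.5,-5.5,1.5],"roll": -10},{"fingers": -1,"translation": [-7,-8.5,2.6],"roll": -17},{"fingers": -1,"translation": [-9.5,-11.7,3.6],"roll": -24},{"fingers": -1,"translation": [-12,-14.8,4.5],"roll": -31},{"fingers": -1,"translation": [-14.5,-18,5.5],"roll": -37},{"fingers": -1,"translation": [-17,-21,6.4],"roll": -43},{"fingers": -1,"translation": [-19.5,-24,7.3],"roll": -49},{"fingers": -1,"translation": [-22,-27,8.2],"roll": -55},{"fingers": -1,"translation": [-24.5,-30,9.2],"roll": -61},{"fingers": -1,"translation": [-27,-33,10],"roll": -67},{"fingers": -1,"translation": [-29.5,-36,11],"roll": -73},{"fingers": -1,"translation": [-32,-39,12],"roll": -79},{"fingers": -1,"translation": [-34.5,-42,13],"roll": -84},{"fingers": -1,"translation": [-36.5,-44.8,14],"roll": -87},{"fingers": -1,"translation": [-38,-46.7,14.5],"roll": -87},{"fingers": -1,"translation": [-38.8,-47.6,14.5],"roll": -87},{"fingers": -1,"translation": [-38.8,-47.6,14.5],"roll": -87},{"fingers": -1,"translation": [-38.8,-47.6,14.5],"roll": -87}])

```text
clock: 1.68
eef_pos: [0.4862, 0.0467, 0.1]
tool_rot: [0.991, 0.137, -0.001, 0.0]
ft_force: [0.7, 0.2, -0.3]
grip_width: 0.0851
```

```bash
python3 - <<'E'
from h import *
from workcell import bot
o=bot.get_obs(); print(o["clock"],o["eef_pos"],o["joint_pos"]); rel(o,[.4865,.0478,.017])
E
```

```text
1.6833 [0.48623168 0.04673123 0.09999232] [ 9.61390248e-02  3.35275570e-01 -2.68522923e-01  9.68467965e-01
 -5.47260694e-04  1.39158999e+00]
rel cm [ 0.07 -0.1   8.3 ] jaw deg 15.8
```

Request:
play_rows(motion=[{"fingers": -0.5,"translation": [0.1,-0.1,2.5]},{"fingers": -0.5,"translation": [0.1,-0.1,5.5]},{"fingers": -0.5,"translation": [0.1,-0.1,7.5]},{"fingers": -0.5,"translation": [0.1,-0.1,8.4]},{"fingers": -0.5,"translation": [0.1,-0.1,8.4]},{"fingers": 1,"translation": [0.1,-0.1,8.4]},{"fingers": 1,"translation": [0.1,-0.1,8.4]},{"fingers": 1,"translation": [0.1,-0.1,8.4]},{"fingers": 1,"translation": [0.1,-0.1,8.4]},{"fingers": 1,"translation": [0.1,-0.1,8.4]},{"fingers": 1,"translation": [0.1,-0.1,8.4]},{"fingers": 1,"translation": [0.1,-0.1,8.4]},{"fingers": 1,"translation": [0.1,-0.1,8.4]}])

```text
schema error: expected keys fingers, translation, roll
```

Request:
play_rows(motion=[{"fingers": -0.5,"translation": [0.1,-0.1,2.5],"roll": 0},{"fingers": -0.5,"translation": [0.1,-0.1,5.5],"roll": 0},{"fingers": -0.5,"translation": [0.1,-0.1,7.5],"roll": 0},{"fingers": -0.5,"translation": [0.1,-0.1,8.4],"roll": 0},{"fingers": -0.5,"translation": [0.1,-0.1,8.4],"roll": 0},{"fingers": 1,"translation": [0.1,-0.1,8.4],"roll": 0},{"fingers": 1,"translation": [0.1,-0.1,8.4],"roll": 0},{"fingers": 1,"translation": [0.1,-0.1,8.4],"roll": 0},{"fingers": 1,"translation": [0.1,-0.1,8.4],"roll": 0},{"fingers": 1,"translation": [0.1,-0.1,8.4],"roll": 0},{"fingers": 1,"translation": [0.1,-0.1,8.4],"roll": 0},{"fingers": 1,"translation": [0.1,-0.1,8.4],"roll": 0}])

```text
clock: 2.68
eef_pos: [0.4889, 0.0477, 0.0182]
tool_rot: [0.991, 0.137, 0.002, 0.001]
ft_force: [-0.9, -1.8, 6.9]
grip_width: 0.0357
```

```bash
python3 - <<'E'
from h import *
from workcell import bot
o=bot.get_obs(); print(o["clock"],o["eef_pos"],o["grip_width"]); rel(o,[.5544,.2498,.025])
E
```

```text
2.6833 [0.48887422 0.04770614 0.01824832] 0.035688293255235606
rel cm [ 11.78 -17.68  -0.66] jaw deg 15.7
```

Request:
play_rows(motion=[{"fingers": 1,"translation": [0,0,-1.5],"roll": 0},{"fingers": 1,"translation": [0,0,-4],"roll": 0},{"fingers": 1,"translation": [1,-1.5,-6],"roll": 0},{"fingers": 1,"translation": [3,-4.5,-6.5],"roll": 0},{"fingers": 1,"translation": [5,-7.5,-6.5],"roll": 0},{"fingers": 1,"translation": [7,-10.5,-6.5],"roll": 0},{"fingers": 1,"translation": [9,-13.5,-6.5],"roll": 0},{"fingers": 1,"translation": [11,-16.3,-6.5],"roll": 0},{"fingers": 1,"translation": [11.8,-17.7,-6],"roll": 0},{"fingers": 1,"translation": [11.8,-17.7,-5],"roll": 0},{"fingers": 1,"translation": [11.8,-17.7,-3],"roll": 0},{"fingers": 1,"translation": [11.8,-17.7,-1.9],"roll": 0},{"fingers": 1,"translation": [11.8,-17.7,-1.3],"roll": 0},{"fingers": 1,"translation": [11.8,-17.7,-1.2],"roll": 0},{"fingers": 1,"translation": [11.8,-17.7,-1.1],"roll": 0}])

```text
clock: 3.93
eef_pos: [0.553, 0.2494, 0.0273]
tool_rot: [0.991, 0.136, -0.0, 0.0]
ft_force: [-0.2, -0.2, 0.7]
grip_width: 0.0356
```

Request:
play_rows(motion=[{"fingers": 1,"translation": [0,0,0.1],"roll": 0},{"fingers": -0.2,"translation": [0,0,0.1],"roll": 0},{"fingers": -0.2,"translation": [0,0,0.1],"roll": 0},{"fingers": -0.2,"translation": [0,0,0.1],"roll": 0},{"fingers": -0.2,"translation": [0,0,-0.5],"roll": 0},{"fingers": -0.2,"translation": [0,0,-2],"roll": 0},{"fingers": -0.3,"translation": [0,0,-5],"roll": 0},{"fingers": -0.5,"translation": [0,0,-8],"roll": 0},{"fingers": -0.5,"translation": [0,0,-8],"roll": 0}])

```text
clock: 4.68
eef_pos: [0.557, 0.2522, 0.1147]
tool_rot: [0.991, 0.137, 0.006, -0.002]
ft_force: [1.6, 1.5, 0.8]
grip_width: 0.0639
```

```bash
python3 - <<'E'
from h import *
from workcell import bot
o=bot.get_obs(); print(o["clock"],o["eef_pos"],o["grip_width"]); rel(o,[.6216,.0654,.018])
c=bot.camera("scene");cv2.imwrite("pics/s1.png",c["pixels"][:,:,::-1])
E
```

```text
4.6833 [0.5570168  0.2521803  0.11474014] 0.06390747729130866
rel cm [ 1.04 19.75  9.65] jaw deg 15.7
```

View pics/s1.png

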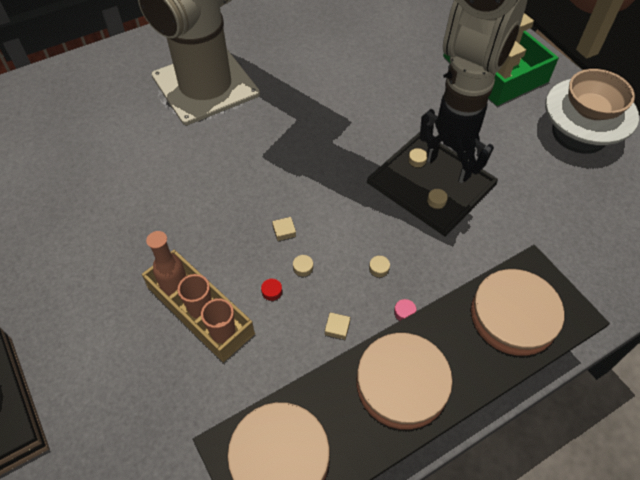

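The first disc lies in the tray at (437,198), flat and alone. Now disc B.

Request:
play_rows(motion=[{"fingers": -0.5,"translation": [0.2,2,0],"roll": 0},{"fingers": -0.5,"translation": [0.4,5,0.5],"roll": 0},{"fingers": -0.5,"translation": [0.7,8.5,1.5],"roll": 0},{"fingers": -0.5,"translation": [1,12,2.5],"roll": 0},{"fingers": -0.5,"translation": [1.2,15.5,3.5],"roll": 0},{"fingers": -0.5,"translation": [1.5,18.2,4],"roll": 0},{"fingers": -0.5,"translation": [1.6,19.6,4.5],"roll": 0},{"fingers": -0.5,"translation": [1.6,19.6,4.5],"roll": 0},{"fingers": -0.5,"translation": [1.6,19.6,4.5],"roll": 0},{"fingers": -0.5,"translation": [1.6,19.6,4.5],"roll": 0}])

```text
clock: 5.57
eef_pos: [0.6212, 0.0671, 0.0623]
tool_rot: [0.991, 0.137, -0.0, -0.0]
ft_force: [-0.2, 0.7, 0.4]
grip_width: 0.0639
```

```bash
python3 - <<'E'
from h import *
from workcell import bot
o=bot.get_obs(); print(o["clock"],o["eef_pos"],o["grip_width"]); rel(o,[.6216,.0654,.018])
E
```

```text
5.5667 [0.62119295 0.06707471 0.06227501] 0.06385137557200064
rel cm [-0.    0.18  4.43] jaw deg 15.8
```

Request:
play_rows(motion=[{"fingers": -0.5,"translation": [0,0.2,1.5],"roll": 0},{"fingers": -0.5,"translation": [0,0.2,3.5],"roll": 0},{"fingers": -0.5,"translation": [0,0.2,4.4],"roll": 0},{"fingers": -0.5,"translation": [0,0.2,4.4],"roll": 0},{"fingers": -0.5,"translation": [0,0.2,4.4],"roll": 0},{"fingers": 1,"translation": [0,0.2,4.4],"roll": 0},{"fingers": 1,"translation": [0,0.2,4.4],"roll": 0},{"fingers": 1,"translation": [0,0.2,4.4],"roll": 0},{"fingers": 1,"translation": [0,0.2,4.4],"roll": 0},{"fingers": 1,"translation": [0,0.2,4.4],"roll": 0},{"fingers": 1,"translation": [0,0.2,4.4],"roll": 0},{"fingers": 1,"translation": [0,0.2,4.4],"roll": 0}])

```text
clock: 6.57
eef_pos: [0.6234, 0.0644, 0.0201]
tool_rot: [0.991, 0.137, 0.002, -0.0]
ft_force: [-0.8, 0.4, 6.1]
grip_width: 0.0353
```

```bash
python3 - <<'E'
from h import *
from workcell import bot
o=bot.get_obs(); print(o["clock"],o["eef_pos"],o["grip_width"]); rel(o,[.5356,.3172,.0273])
E
```

```text
6.5667 [0.62337444 0.06439041 0.02010513] 0.03525089202980314
rel cm [ -1.59 -26.71  -0.72] jaw deg 15.7
```

Request:
play_rows(motion=[{"fingers": 1,"translation": [0,0,-1.5],"roll": 0},{"fingers": 1,"translation": [0,0,-4],"roll": 0},{"fingers": 1,"translation": [0,-1.5,-6.5],"roll": 0},{"fingers": 1,"translation": [-0.3,-4.5,-7.5],"roll": 0},{"fingers": 1,"translation": [-0.5,-8,-7.5],"roll": 0},{"fingers": 1,"translation": [-0.7,-11.5,-7.5],"roll": 0},{"fingers": 1,"translation": [-0.9,-15,-7.5],"roll": 0},{"fingers": 1,"translation": [-1.1,-18.5,-7.5],"roll": 0},{"fingers": 1,"translation": [-1.3,-22,-7.5],"roll": 0},{"fingers": 1,"translation": [-1.4,-25,-7.5],"roll": 0},{"fingers": 1,"translation": [-1.5,-26.7,-7],"roll": 0},{"fingers": 1,"translation": [-1.5,-26.7,-5.5],"roll": 0},{"fingers": 1,"translation": [-1.5,-26.7,-3.5],"roll": 0},{"fingers": 1,"translation": [-1.5,-26.7,-2],"roll": 0},{"fingers": 1,"translation": [-1.5,-26.7,-1.3],"roll": 0},{"fingers": 1,"translation": [-1.5,-26.7,-1.2],"roll": 0},{"fingers": 1,"translation": [-1.5,-26.7,-1.1],"roll": 0},{"fingers": 1,"translation": [-1.5,-26.7,-1],"roll": 0}])

```text
clock: 8.07
eef_pos: [0.5361, 0.3171, 0.0292]
tool_rot: [0.991, 0.137, 0.001, -0.0]
ft_force: [0.3, 0.1, -0.2]
grip_width: 0.0352
```

Request:
play_rows(motion=[{"fingers": 1,"translation": [0,0,0.05],"roll": 0},{"fingers": -0.2,"translation": [0,0,0.05],"roll": 0},{"fingers": -0.2,"translation": [0,0,0.05],"roll": 0},{"fingers": -0.2,"translation": [0,0,0.05],"roll": 0},{"fingers": -0.2,"translation": [0,0,-0.5],"roll": 0},{"fingers": -0.2,"translation": [0,0,-2],"roll": 0},{"fingers": -0.3,"translation": [0,0,-5],"roll": 0},{"fingers": -0.5,"translation": [0,0,-9],"roll": 0},{"fingers": -0.5,"translation": [0,0,-13],"roll": 0},{"fingers": -0.5,"translation": [0,0,-16],"roll": 0},{"fingers": -0.5,"translation": [0,0,-18.5],"roll": 0},{"fingers": -0.5,"translation": [0,0,-18.5],"roll": 0},{"fingers": -0.5,"translation": [0,0,-18.5],"roll": 0}])

```text
clock: 9.15
eef_pos: [0.5364, 0.3177, 0.2162]
tool_rot: [0.991, 0.137, 0.003, -0.001]
ft_force: [0.4, -0.3, -0.4]
grip_width: 0.0642
```

```bash
python3 - <<'E'
from h import *
from workcell import bot
o=bot.get_obs(); print(o["clock"],o["eef_pos"],o["grip_width"],o["joint_pos"]); rel(o,[.4607,-.2766,.22])
E
```

```text
9.15 [0.5363956  0.3176573  0.21618376] 0.06415668789933308 [5.34664290e-01 4.97833012e-01 3.05288289e-01 1.37278059e+00
 1.17372432e-05 1.83097979e+00]
rel cm [-23.39  55.15  -0.58] jaw deg 15.7
```

Request:
play_rows(motion=[{"fingers": -0.6,"translation": [-0.5,1.2,0],"roll": 0},{"fingers": -0.6,"translation": [-1.6,3.8,0],"roll": 0},{"fingers": -0.6,"translation": [-3,7,0],"roll": 0},{"fingers": -0.6,"translation": [-4.5,10.6,0],"roll": 0},{"fingers": -0.6,"translation": [-6,14.2,0],"roll": 0},{"fingers": -0.6,"translation": [-7.5,17.8,0],"roll": 0},{"fingers": -0.6,"translation": [-9,21.4,0],"roll": 0},{"fingers": -0.6,"translation": [-10.5,25,0],"roll": 0},{"fingers": -0.6,"translation": [-12,28.6,0],"roll": 0},{"fingers": -0.6,"translation": [-13.5,32.2,0],"roll": 0},{"fingers": -0.6,"translation": [-15,35.8,0],"roll": 0},{"fingers": -0.6,"translation": [-16.5,39.2,0],"roll": 0},{"fingers": -0.6,"translation": [-18,42.6,0],"roll": 0},{"fingers": -0.6,"translation": [-19.5,46,0],"roll": 0},{"fingers": -0.6,"translation": [-21,49.3,0],"roll": 0},{"fingers": -0.6,"translation": [-22.4,52.6,0],"roll": 0},{"fingers": -0.6,"translation": [-23.2,54.6,0],"roll": 0},{"fingers": -0.6,"translation": [-23.4,55.1,0],"roll": 0},{"fingers": -0.6,"translation": [-23.4,55.1,0],"roll": 0},{"fingers": -0.6,"translation": [-23.4,55.1,0],"roll": 0}])

```text
clock: 10.82
eef_pos: [0.4587, -0.276, 0.212]
tool_rot: [0.991, 0.137, -0.001, -0.001]
ft_force: [0.5, 0.2, 0.5]
grip_width: 0.0681
```

```bash
python3 - <<'E'
from h import *
from workcell import bot
o=bot.get_obs(); print(o["clock"],o["eef_pos"],o["grip_width"],o["joint_pos"]); rel(o,[.4607,-.2766,.123])
c=bot.camera("top"); np.savez("top1.npz",**c)
for k,a in blobs(c,(18,25,170),(35,120,255)):
    m=cv2.moments(k);u=(m["m10"]/m["m00"],m["m01"]/m["m00"])
    if a<800 and u[1]>130:
        P=topoutline(c,k,.026 if u[0]<240 else .018)
        r=cv2.minAreaRect(P*1000);print(np.round(u,1),a,np.round(r[0],1),np.round(r[1],1))
cv2.imwrite("pics/t1.png",c["pixels"][:,:,::-1])
E
```

```text
10.8167 [ 0.45871236 -0.27600018  0.21204158] 0.06814052899672685 [-5.41983795e-01  3.28702648e-01  3.76582131e-02  1.28265753e+00
  6.03782285e-04  7.54693104e-01]
rel cm [0.19 0.13 8.9 ] jaw deg 15.7
[164.  318.2] 306.5 [447.  280.7] [36.5 36.1]
[342.7 303.2] 377.5 [456.3 -45.1] [37.3 38.2]
[143.6 270.6] 289.5 [536.4 318.1] [35.5 35.4]
[180.5 259.1] 288.0 [554.  249.9] [36.8 35.8]
[345.4 254.1] 285.0 [546.3 -55.9] [35.5 36.1]
[441.  230.3] 443.0 [ 571.2 -255.2] [137.7  75.5]
[346.4 183.3] 339.5 [684.7 -66.3] [37.2 38.3]
[627.6 170.7] 89.5 [ 677. -603.] [55.6 27.9]
```

View pics/t1.png

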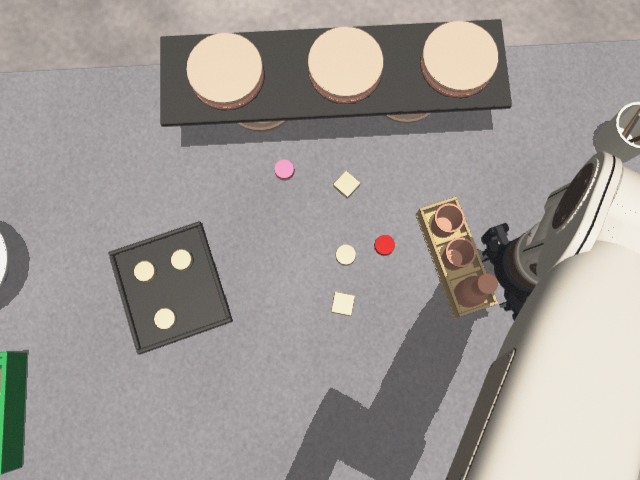

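The tray now holds three separate flat discs at (164,318), (144,271) and (180,259). The squares, the spare round disc and the look-alikes have not moved. Next I descend onto the vase neck.

Request:
play_rows(motion=[{"fingers": -0.6,"translation": [0.1,0.1,1],"roll": 0},{"fingers": -0.6,"translation": [0.2,0.1,3],"roll": 0},{"fingers": -0.6,"translation": [0.2,0.1,5.5],"roll": 0},{"fingers": -0.6,"translation": [0.2,0.1,7.5],"roll": 0},{"fingers": -0.6,"translation": [0.2,0.1,8.7],"roll": 0},{"fingers": -0.6,"translation": [0.2,0.1,9],"roll": 0},{"fingers": -0.6,"translation": [0.2,0.1,9],"roll": 0},{"fingers": -0.6,"translation": [0.2,0.1,9],"roll": 0}])

```text
clock: 11.53
eef_pos: [0.4622, -0.2766, 0.1237]
tool_rot: [0.991, 0.137, 0.0, 0.0]
ft_force: [0.6, -0.2, -0.5]
grip_width: 0.0681
```

Request:
play_rows(motion=[{"fingers": 0,"translation": [0,0,0],"roll": 0},{"fingers": 1,"translation": [0,0,0],"roll": 0},{"fingers": 1,"translation": [0,0,0],"roll": 0},{"fingers": 1,"translation": [0,0,0],"roll": 0},{"fingers": 1,"translation": [0,0,0],"roll": 0},{"fingers": 1,"translation": [0,0,0],"roll": 0},{"fingers": 1,"translation": [0,0,0],"roll": 0},{"fingers": 1,"translation": [0,0,0],"roll": 0},{"fingers": 1,"translation": [0,0,0],"roll": 0}])

```text
clock: 12.28
eef_pos: [0.462, -0.2777, 0.1244]
tool_rot: [0.991, 0.137, 0.001, 0.001]
ft_force: [-1.7, 0.2, 5.1]
grip_width: 0.0266
```

Request:
play_rows(motion=[{"fingers": 1,"translation": [0,0,-0.5],"roll": 0},{"fingers": 1,"translation": [0,0,-1.5],"roll": 0},{"fingers": 1,"translation": [0,0,-3],"roll": 0},{"fingers": 1,"translation": [0,0,-4.5],"roll": 0},{"fingers": 1,"translation": [0,0,-6],"roll": 0},{"fingers": 1,"translation": [0,0,-7.5],"roll": 0},{"fingers": 1,"translation": [0,0,-9],"roll": 0},{"fingers": 1,"translation": [0,0,-10.3],"roll": 0},{"fingers": 1,"translation": [0,0,-11],"roll": 0},{"fingers": 1,"translation": [0,0,-11],"roll": 0},{"fingers": 1,"translation": [0,0,-11],"roll": 0}])

```text
clock: 13.2
eef_pos: [0.4616, -0.2772, 0.2333]
tool_rot: [0.991, 0.137, 0.0, 0.0]
ft_force: [-0.1, 0.2, -2.0]
grip_width: 0.0262
```

```bash
python3 - <<'E'
from h import *
from workcell import bot
o=bot.get_obs(); print(o["clock"],o["eef_pos"],o["grip_width"],o["ft_force"],o["ft_torque"])
# stand-off point: tray-local x=-15, y=-(90+26+14) mm
a=np.radians(15.6);X=np.array([np.cos(a),np.sin(a)]);Y=np.array([-X[1],X[0]])
p=np.array([.5065,.2727])-.015*X-.145*Y; print(p); rel(o,[*p,.234])
c=bot.camera("scene");cv2.imwrite("pics/s2.png",c["pixels"][:,:,::-1])
E
```

```text
13.2 [ 0.46162822 -0.27720065  0.23331795] 0.026227891179733554 [-0.08178775  0.19217732 -2.02584645] [-0.00899964  0.0435031   0.02395679]
[0.53104594 0.12900763]
rel cm [ 17.69 -37.22  -0.07] jaw deg 15.7
```

View pics/s2.png

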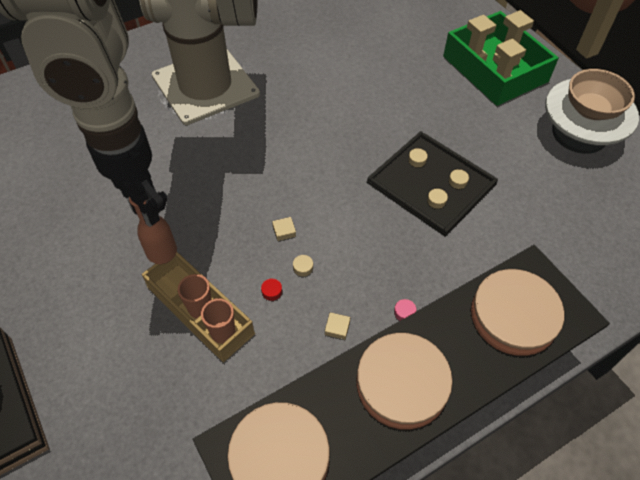

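The vase is lifted clear at about (155,240), with -2 N wrist force matching its weight. The cups at (195,292) and (217,317) are undisturbed. The interface only rolls about the tool axis, so I'll tilt the vase by swivelling its neck between the pads, with the foot against the outside of the fixed tray wall.

Request:
play_rows(motion=[{"fingers": 1,"translation": [0.4,-0.8,0],"roll": 0},{"fingers": 1,"translation": [1.2,-2.5,0],"roll": 0},{"fingers": 1,"translation": [2.3,-4.9,0],"roll": 0},{"fingers": 1,"translation": [3.6,-7.6,0],"roll": 0},{"fingers": 1,"translation": [5,-10.5,0],"roll": 0},{"fingers": 1,"translation": [6.4,-13.5,0],"roll": 0},{"fingers": 1,"translation": [7.8,-16.5,0],"roll": 0},{"fingers": 1,"translation": [9.2,-19.5,0],"roll": 0},{"fingers": 1,"translation": [10.6,-22.5,0],"roll": 0},{"fingers": 1,"translation": [12,-25.5,0],"roll": 0},{"fingers": 1,"translation": [13.4,-28.4,0],"roll": 0},{"fingers": 1,"translation": [14.8,-31.2,0],"roll": 0},{"fingers": 1,"translation": [16,-33.6,0],"roll": 0},{"fingers": 1,"translation": [17,-35.6,0],"roll": 0},{"fingers": 1,"translation": [17.5,-36.8,0],"roll": 0},{"fingers": 1,"translation": [17.7,-37.2,0],"roll": 0},{"fingers": 1,"translation": [17.7,-37.2,1],"roll": 0},{"fingers": 1,"translation": [17.7,-37.2,3],"roll": 0},{"fingers": 1,"translation": [17.7,-37.2,5],"roll": 0},{"fingers": 1,"translation": [17.7,-37.2,5],"roll": 0}])

```text
clock: 14.92
eef_pos: [0.5278, 0.1266, 0.1784]
tool_rot: [0.991, 0.136, -0.005, 0.001]
ft_force: [-2.1, -0.2, -3.2]
grip_width: 0.0264
```

Request:
play_rows(motion=[{"fingers": 1,"translation": [0,0,0],"roll": 0},{"fingers": 1,"translation": [0,0,1.5],"roll": 0},{"fingers": 1,"translation": [0,0,3.5],"roll": 0},{"fingers": 1,"translation": [0,0,5],"roll": 0},{"fingers": 1,"translation": [0,0,5.7],"roll": 0},{"fingers": 1,"translation": [0,0,5.7],"roll": 0},{"fingers": 1,"translation": [0,0,5.7],"roll": 0}])

```text
clock: 15.5
eef_pos: [0.5317, 0.1285, 0.1272]
tool_rot: [0.991, 0.136, 0.0, 0.0]
ft_force: [-0.6, -0.2, -1.1]
grip_width: 0.0263
```

```bash
python3 - <<'E'
from h import *
from workcell import bot
o=bot.get_obs(); print(o["clock"],o["eef_pos"],o["grip_width"],o["ft_force"],o["ft_torque"])
a=np.radians(15.6);X=np.array([np.cos(a),np.sin(a)]);Y=np.array([-X[1],X[0]])
d=o["eef_pos"][:2]-np.array([.5065,.2727]);print("tray local",d@X,d@Y)
E
```

```text
15.5 [0.53171217 0.12848841 0.12722607] 0.02630578930067266 [-0.55490616 -0.16402301 -1.09095762] [-0.00638357 -0.06271424 -0.02392926]
tray local -0.014497940768210602 -0.1456792559341734
```

Request:
play_rows(motion=[{"fingers": 1,"translation": [0,-0.7,0.1],"roll": 0},{"fingers": 1,"translation": [0,-1.7,0.1],"roll": 0},{"fingers": 1,"translation": [0,-2.5,0.1],"roll": 0},{"fingers": 1,"translation": [0,-3,0.1],"roll": 0},{"fingers": 1,"translation": [0,-3.5,0],"roll": 0},{"fingers": 1,"translation": [0,-4,-0.1],"roll": 0},{"fingers": 1,"translation": [0,-4.5,-0.2],"roll": 0},{"fingers": 1,"translation": [0,-5,-0.2],"roll": 0}])

```text
clock: 16.17
eef_pos: [0.5177, 0.177, 0.1286]
tool_rot: [0.991, 0.137, 0.0, 0.001]
ft_force: [0.5, -2.1, -0.7]
grip_width: 0.0265
```

Request:
play_rows(motion=[{"fingers": 1,"translation": [0,-0.5,0],"roll": 0},{"fingers": 1,"translation": [0,-1,0],"roll": 0},{"fingers": 1,"translation": [0,-1.5,0.1],"roll": 0},{"fingers": 1,"translation": [0,-2,0.1],"roll": 0},{"fingers": 1,"translation": [0,-2.5,0.1],"roll": 0}])

```text
clock: 16.58
eef_pos: [0.5107, 0.2013, 0.127]
tool_rot: [0.991, 0.137, -0.0, 0.0]
ft_force: [0.4, -3.6, -2.3]
grip_width: 0.0268
```

```bash
python3 - <<'E'
from h import *
from workcell import bot
o=bot.get_obs(); print(o["clock"],o["eef_pos"],o["grip_width"],o["ft_force"],o["ft_torque"])
c=bot.camera("scene");np.savez("s3.npz",**c);cv2.imwrite("pics/s3.png",cv2.resize(c["pixels"][50:300,220:540],None,fx=2,fy=2)[:,:,::-1])
E
```

```text
16.5833 [0.51073055 0.20129621 0.12702746] 0.026844278146171782 [ 0.41086984 -3.64770513 -2.33569912] [-0.87096661 -0.49716739 -0.02311026]
```

View pics/s3.png

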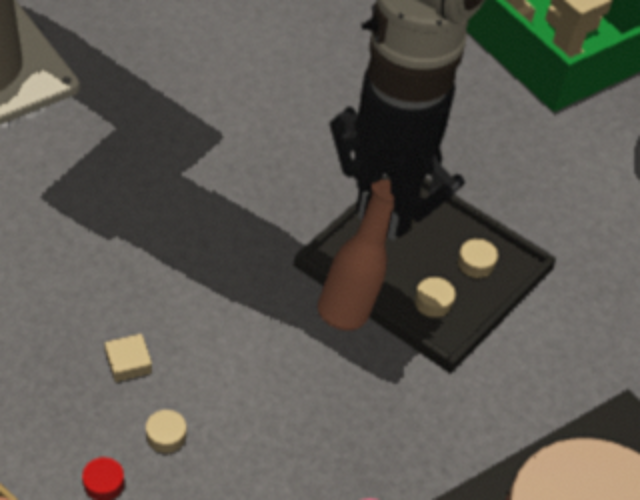

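The vase is swivelling as planned at only 3.6 N: its foot is against the near tray wall (crop 345,310) and its neck leans over the tray. I'll carry on to about 45°.

Request:
play_rows(motion=[{"fingers": 1,"translation": [0,-0.5,0.05],"roll": 0},{"fingers": 1,"translation": [0,-1,0.15],"roll": 0},{"fingers": 1,"translation": [0,-1.4,0.3],"roll": 0},{"fingers": 1,"translation": [0,-1.9,0.5],"roll": 0},{"fingers": 1,"translation": [0,-2.4,0.7],"roll": 0},{"fingers": 1,"translation": [0,-2.9,0.9],"roll": 0},{"fingers": 1,"translation": [0,-3.3,1.1],"roll": 0},{"fingers": 1,"translation": [0,-3.7,1.35],"roll": 0},{"fingers": 1,"translation": [0,-4.1,1.55],"roll": 0},{"fingers": 1,"translation": [0,-4.4,1.75],"roll": 0},{"fingers": 1,"translation": [0,-4.4,1.75],"roll": 0}])

```text
clock: 17.55
eef_pos: [0.4986, 0.244, 0.1093]
tool_rot: [0.991, 0.137, -0.0, -0.0]
ft_force: [1.1, -2.0, 1.6]
grip_width: 0.0265
```

Request:
play_rows(motion=[{"fingers": 1,"translation": [0,0.3,-0.5],"roll": 0},{"fingers": 1,"translation": [0,0.3,-1.5],"roll": 0},{"fingers": 1,"translation": [0,0.3,-3],"roll": 0},{"fingers": 1,"translation": [0,0.3,-5],"roll": 0},{"fingers": 1,"translation": [0,0.3,-7],"roll": 0},{"fingers": 1,"translation": [0,0.3,-9],"roll": 0},{"fingers": 1,"translation": [0,0.3,-11],"roll": 0},{"fingers": 1,"translation": [0,0.3,-12],"roll": 0},{"fingers": 1,"translation": [0,0.3,-12.5],"roll": 0},{"fingers": 1,"translation": [0,0.3,-12.5],"roll": 0}])

```text
clock: 18.38
eef_pos: [0.5002, 0.2408, 0.2361]
tool_rot: [0.991, 0.137, 0.001, -0.001]
ft_force: [-0.0, 0.4, -2.7]
grip_width: 0.0265
```

```bash
python3 - <<'E'
from h import *
from workcell import bot
o=bot.get_obs(); print(o["clock"],o["eef_pos"],o["grip_width"],o["ft_force"],o["ft_torque"])
c=bot.camera("scene");t=bot.camera("top");np.savez("s4.npz",**c);np.savez("t4.npz",**t)
cv2.imwrite("pics/s4.png",np.hstack([cv2.resize(c["pixels"][50:250,320:520],None,fx=2,fy=2),cv2.resize(t["pixels"][170:370,90:290],None,fx=2,fy=2)])[:,:,::-1])
E
```

```text
18.3833 [0.50018516 0.24080329 0.23611126] 0.026474116265116584 [-0.03854312  0.41276151 -2.69821431] [0.14597988 0.0174419  0.01000569]
```

View pics/s4.png

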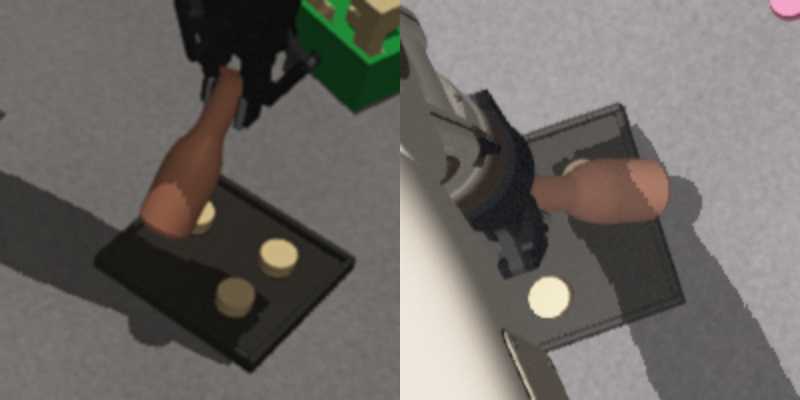

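The vase is held tilted and clear of the tray, with the three discs intact below it. I measure the lean angle from both views.

```bash
cat > tilt.py <<'E'
from h import *
def tilt(o,views):
    R=Ro.from_quat(o["tool_rot"]).as_matrix();G=o["eef_pos"]-.005*R[:,2];out=[]
    for c in views:
        hsv=cv2.cvtColor(c["pixels"],cv2.COLOR_RGB2HSV)
        m=cv2.inRange(hsv,(3,70,40),(14,190,255))
        m=cv2.morphologyEx(m,cv2.MORPH_OPEN,np.ones((3,3)))
        n,l,st,ce=cv2.connectedComponentsWithStats(m)
        g=proj(c,G); 
        j=min((k for k in range(1,n) if st[k,4]>400),key=lambda k:np.hypot(*(ce[k]-g)))
        ys,xs=np.nonzero(l==j);P=np.c_[xs,ys].astype(float)
        d0=(ce[j]-g)/np.hypot(*(ce[j]-g)); s=(P-g)@d0
        # mid-line of the body part: mean of pixels per slice across the axis
        b=np.arange(s.max()*.25,s.max()*.85,2.);mid=np.array([P[abs(s-x)<1.].mean(0) for x in b])
        vx,vy,x0,y0=cv2.fitLine(mid.astype(np.float32),cv2.DIST_L2,0,.01,.01).ravel()
        ths=np.radians(np.arange(0,80,.5));err=[]
        for t in ths:
            A=G+.05*(np.sin(t)*R[:,1]+np.cos(t)*R[:,2]);q=proj(c,A+.04*(np.sin(t)*R[:,1]+np.cos(t)*R[:,2]))-proj(c,A)
            q/=np.hypot(*q);err.append(abs(q[0]*vy-q[1]*vx))
        t=ths[np.argmin(err)];F=G+.1234*(np.sin(t)*R[:,1]+np.cos(t)*R[:,2])
        mask=P[s>s.max()-1.5].mean(0)
        # independent: full silhouette extent along axis, predicted foot-rim end vs seen
        print("tilt",round(np.degrees(t),1),"err",round(min(err),3),"foot",F.round(4),"pred px",proj(c,F).round(),"tip seen",mask.round(), "lowest z",round(F[2]-.026*np.sin(t),4))
E
python3 - <<'E'
from tilt import *
from workcell import bot
o=bot.get_obs();tilt(o,[np.load("s4.npz"),np.load("t4.npz")])
E
```

```text
tilt 31.5 err 0.0 foot [0.5165 0.1782 0.1337] pred px [404. 162.] tip seen [397. 165.] lowest z 0.1201
tilt 34.0 err 0.002 foot [0.5178 0.1738 0.1366] pred px [211. 266.] tip seen [223. 262.] lowest z 0.122
```

Request:
play_rows(motion=[{"fingers": 1,"translation": [0,0,0],"roll": 0},{"fingers": 1,"translation": [0,0,0],"roll": 0},{"fingers": 1,"translation": [0,0,0],"roll": 0},{"fingers": 1,"translation": [0,0,0],"roll": 0},{"fingers": 1,"translation": [0,0,0],"roll": 0},{"fingers": 1,"translation": [0,0,0],"roll": 0},{"fingers": 1,"translation": [0,0,0],"roll": 0},{"fingers": 1,"translation": [0,0,0],"roll": 0},{"fingers": 1,"translation": [0,0,0],"roll": 0},{"fingers": 1,"translation": [0,0,0],"roll": 0},{"fingers": 1,"translation": [0,0,0],"roll": 0},{"fingers": 1,"translation": [0,0,0],"roll": 0}])

```text
clock: 19.48
eef_pos: [0.4997, 0.2405, 0.2348]
tool_rot: [0.991, 0.137, 0.0, -0.0]
ft_force: [0.3, 0.2, -2.6]
grip_width: 0.0262
```

```bash
python3 - <<'E'
from tilt import *
from workcell import bot
o=bot.get_obs();print(o["eef_pos"]);tilt(o,[bot.camera("scene"),bot.camera("top")])
E
```

```text
[0.49972039 0.24049331 0.23484845]
tilt 32.5 err 0.0 foot [0.5177 0.1767 0.1358] pred px [404. 162.] tip seen [396. 166.] lowest z 0.1218
tilt 33.5 err 0.0 foot [0.5182 0.1749 0.1369] pred px [210. 266.] tip seen [223. 263.] lowest z 0.1226
```

It holds steadily at about 33°, having sprung or slipped back roughly 13° on the lift. I'll repeat the push to a larger angle and lift more slowly.

Request:
play_rows(motion=[{"fingers": 1,"translation": [0,0.7,0.5],"roll": 0},{"fingers": 1,"translation": [0,1.7,2],"roll": 0},{"fingers": 1,"translation": [0,2.5,4],"roll": 0},{"fingers": 1,"translation": [0,2.7,6],"roll": 0},{"fingers": 1,"translation": [0,2.7,8],"roll": 0},{"fingers": 1,"translation": [0,2.7,9.7],"roll": 0},{"fingers": 1,"translation": [0,2.7,10.8],"roll": 0},{"fingers": 1,"translation": [0,2.7,11.4],"roll": 0},{"fingers": 1,"translation": [0,2.7,11.4],"roll": 0},{"fingers": 1,"translation": [0,2.7,11.4],"roll": 0}])

```text
clock: 20.42
eef_pos: [0.5071, 0.2143, 0.1208]
tool_rot: [0.991, 0.137, -0.0, 0.0]
ft_force: [0.4, 0.2, -1.3]
grip_width: 0.0264
```

Request:
play_rows(motion=[{"fingers": 1,"translation": [0,-0.4,0],"roll": 0},{"fingers": 1,"translation": [0,-0.8,0.1],"roll": 0},{"fingers": 1,"translation": [0,-1.2,0.3],"roll": 0},{"fingers": 1,"translation": [0,-1.6,0.45],"roll": 0},{"fingers": 1,"translation": [0,-2,0.65],"roll": 0},{"fingers": 1,"translation": [0,-2.4,0.85],"roll": 0},{"fingers": 1,"translation": [0,-2.7,1.05],"roll": 0},{"fingers": 1,"translation": [0,-3.1,1.3],"roll": 0},{"fingers": 1,"translation": [0,-3.5,1.6],"roll": 0},{"fingers": 1,"translation": [0,-3.9,1.9],"roll": 0},{"fingers": 1,"translation": [0,-4.2,2.15],"roll": 0},{"fingers": 1,"translation": [0,-4.2,2.15],"roll": 0},{"fingers": 1,"translation": [0,-4.2,2.15],"roll": 0}])

```text
clock: 21.5
eef_pos: [0.4955, 0.2551, 0.099]
tool_rot: [0.991, 0.137, -0.0, 0.0]
ft_force: [1.0, -1.9, 0.6]
grip_width: 0.0261
```

```bash
python3 - <<'E'
from tilt import *
from workcell import bot
o=bot.get_obs();print(o["eef_pos"],o["ft_force"],o["ft_torque"]);tilt(o,[bot.camera("scene"),bot.camera("top")])
E
```

```text
[0.49551686 0.25507008 0.09902043] [ 1.01659632 -1.94189085  0.57331208] [-0.45271315 -0.23693153  0.03805439]
tilt 47.0 err 0.001 foot [0.52   0.1682 0.0199] pred px [394. 203.] tip seen [387. 206.] lowest z 0.0009
tilt 46.0 err 0.0 foot [0.5196 0.1696 0.0183] pred px [225. 275.] tip seen [238. 269.] lowest z -0.0004
```

Request:
play_rows(motion=[{"fingers": 1,"translation": [0,0,-0.3],"roll": 0},{"fingers": 1,"translation": [0,0,-0.8],"roll": 0},{"fingers": 1,"translation": [0,0,-1.5],"roll": 0},{"fingers": 1,"translation": [0,0,-2.4],"roll": 0},{"fingers": 1,"translation": [0,0,-3.4],"roll": 0},{"fingers": 1,"translation": [0,0,-4.4],"roll": 0},{"fingers": 1,"translation": [0,0,-5.4],"roll": 0},{"fingers": 1,"translation": [0,0,-6.2],"roll": 0},{"fingers": 1,"translation": [0,0,-6.7],"roll": 0},{"fingers": 1,"translation": [0,0,-7],"roll": 0},{"fingers": 1,"translation": [0,0,-7],"roll": 0}])

```text
clock: 22.52
eef_pos: [0.496, 0.2552, 0.1702]
tool_rot: [0.991, 0.137, 0.001, -0.0]
ft_force: [-0.0, 0.1, -2.6]
grip_width: 0.0265
```

```bash
python3 - <<'E'
from tilt import *
from workcell import bot
o=bot.get_obs();print(o["eef_pos"],o["ft_force"],o["ft_torque"]);tilt(o,[bot.camera("scene"),bot.camera("top")])
E
```

```text
[0.49601902 0.25516102 0.17015654] [-0.01162367  0.12593098 -2.56944751] [ 0.14351454  0.06855426 -0.02640452]
tilt 40.5 err 0.001 foot [0.5178 0.1781 0.0813] pred px [401. 181.] tip seen [394. 184.] lowest z 0.0644
tilt 38.5 err 0.001 foot [0.5169 0.1813 0.0786] pred px [213. 272.] tip seen [227. 268.] lowest z 0.0624
```

Request:
play_rows(motion=[{"fingers": 1,"translation": [0,0.5,0.7],"roll": 0},{"fingers": 1,"translation": [0,1.1,2],"roll": 0},{"fingers": 1,"translation": [0,1.3,3.5],"roll": 0},{"fingers": 1,"translation": [0,1.3,5],"roll": 0},{"fingers": 1,"translation": [0,1.3,6],"roll": 0},{"fingers": 1,"translation": [0,1.1,6.4],"roll": 0},{"fingers": 1,"translation": [0,0.7,6.6],"roll": 0},{"fingers": 1,"translation": [0,0.3,6.8],"roll": 0},{"fingers": 1,"translation": [0,-0.1,7],"roll": 0},{"fingers": 1,"translation": [0,-0.5,7.15],"roll": 0},{"fingers": 1,"translation": [0,-0.9,7.35],"roll": 0},{"fingers": 1,"translation": [0,-1.2,7.5],"roll": 0},{"fingers": 1,"translation": [0,-1.3,7.5],"roll": 0},{"fingers": 1,"translation": [0,-1.3,7.5],"roll": 0}])

```text
clock: 23.78
eef_pos: [0.4923, 0.2681, 0.0946]
tool_rot: [0.991, 0.137, 0.0, -0.0]
ft_force: [1.5, -3.4, 0.0]
grip_width: 0.0264
```

```bash
python3 - <<'E'
from tilt import *
from workcell import bot
o=bot.get_obs();print(o["eef_pos"],o["ft_force"],o["ft_torque"]);tilt(o,[bot.camera("scene"),bot.camera("top")])
E
```

```text
[0.49229376 0.26806524 0.09457178] [ 1.454961   -3.38272613  0.0297538 ] [-0.68784809 -0.2591781  -0.01612588]
tilt 55.0 err 0.0 foot [0.5198 0.1708 0.0288] pred px [395. 200.] tip seen [388. 201.] lowest z 0.0075
tilt 50.5 err 0.001 foot [0.5182 0.1765 0.0211] pred px [221. 276.] tip seen [235. 270.] lowest z 0.001
```

Request:
play_rows(motion=[{"fingers": 1,"translation": [0,0,-0.3],"roll": 0},{"fingers": 1,"translation": [0,0,-0.8],"roll": 0},{"fingers": 1,"translation": [0,0,-1.5],"roll": 0},{"fingers": 1,"translation": [0,0,-2.4],"roll": 0},{"fingers": 1,"translation": [0,0,-3.4],"roll": 0},{"fingers": 1,"translation": [0,0,-4.5],"roll": 0},{"fingers": 1,"translation": [0.1,-0.3,-5.7],"roll": 0},{"fingers": 1,"translation": [0.3,-0.7,-6.9],"roll": 0},{"fingers": 1,"translation": [0.5,-1.2,-8.1],"roll": 0},{"fingers": 1,"translation": [0.7,-1.7,-9.3],"roll": 0},{"fingers": 1,"translation": [0.9,-2.2,-10.5],"roll": 0},{"fingers": 1,"translation": [1.1,-2.7,-11.7],"roll": 0},{"fingers": 1,"translation": [1.3,-3.2,-12.9],"roll": 0},{"fingers": 1,"translation": [1.4,-3.5,-14.1],"roll": 0},{"fingers": 1,"translation": [1.5,-3.7,-15.2],"roll": 0},{"fingers": 1,"translation": [1.5,-3.8,-16],"roll": 0},{"fingers": 1,"translation": [1.5,-3.8,-16.5],"roll": 0},{"fingers": 1,"translation": [1.5,-3.8,-16.6],"roll": 0},{"fingers": 1,"translation": [1.5,-3.8,-16.6],"roll": 0},{"fingers": 1,"translation": [1.5,-3.8,-16.6],"roll": 0}])

```text
clock: 25.55
eef_pos: [0.496, 0.3078, 0.2598]
tool_rot: [0.991, 0.137, -0.001, 0.0]
ft_force: [-0.8, 0.1, -2.0]
grip_width: 0.026
```

```bash
python3 - <<'E'
from tilt import *
from workcell import bot
o=bot.get_obs();print(o["eef_pos"],o["ft_force"],o["joint_vel"].round(3));c=bot.camera("scene");t=bot.camera("top");tilt(o,[c,t])
cv2.imwrite("pics/s5.png",np.hstack([cv2.resize(c["pixels"][30:350,120:520],(500,400)),cv2.resize(t["pixels"][170:370,90:240],(300,400))])[:,:,::-1])
E
```

```text
[0.49600152 0.30778348 0.2597538 ] [-0.78897665  0.08563009 -1.98293406] [-0.002  0.005 -0.009 -0.001 -0.001 -0.   ]
tilt 44.0 err 0.001 foot [0.5191 0.2252 0.176 ] pred px [429. 137.] tip seen [421. 138.] lowest z 0.1579
tilt 42.0 err 0.0 foot [0.5183 0.2283 0.1731] pred px [172. 264.] tip seen [187. 258.] lowest z 0.1557
```

View pics/s5.png

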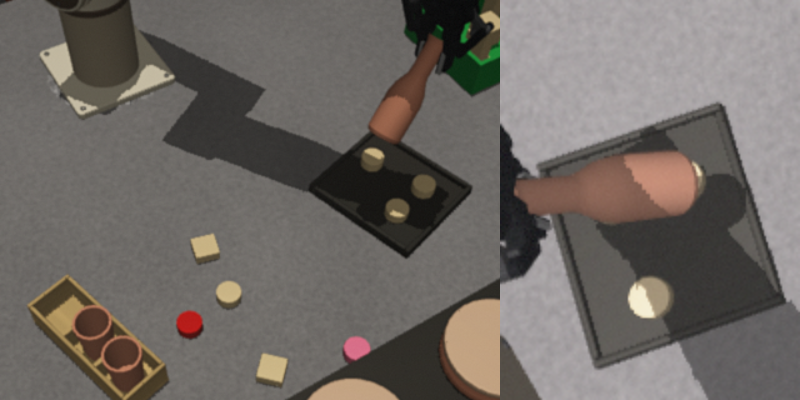

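Final view: the vase leans about 43° over the middle of the tray. Three flat discs lie in the tray. The cups are in their cells, the squares, spare disc and look-alikes are untouched, and nothing is down. I'll check for creep over one second, then hand in.

Request:
play_rows(motion=[{"fingers": 1,"translation": [0,0,0],"roll": 0},{"fingers": 1,"translation": [0,0,0],"roll": 0},{"fingers": 1,"translation": [0,0,0],"roll": 0},{"fingers": 1,"translation": [0,0,0],"roll": 0},{"fingers": 1,"translation": [0,0,0],"roll": 0},{"fingers": 1,"translation": [0,0,0],"roll": 0},{"fingers": 1,"translation": [0,0,0],"roll": 0},{"fingers": 1,"translation": [0,0,0],"roll": 0},{"fingers": 1,"translation": [0,0,0],"roll": 0},{"fingers": 1,"translation": [0,0,0],"roll": 0},{"fingers": 1,"translation": [0,0,0],"roll": 0},{"fingers": 1,"translation": [0,0,0],"roll": 0}])

```text
clock: 26.65
eef_pos: [0.4963, 0.3081, 0.2603]
tool_rot: [0.991, 0.137, 0.0, 0.0]
ft_force: [-0.2, 0.8, -1.8]
grip_width: 0.0263
```

```bash
python3 - <<'E'
from tilt import *
from workcell import bot
o=bot.get_obs();print(o["clock"],o["eef_pos"],o["grip_width"]);tilt(o,[bot.camera("scene"),bot.camera("top")])
print(bot.job_done())
E
```

```text
26.65 [0.49627704 0.30809737 0.26032457] 0.0262812952352764
tilt 44.0 err 0.0 foot [0.5195 0.2256 0.1766] pred px [429. 137.] tip seen [421. 138.] lowest z 0.1585
tilt 43.5 err 0.0 foot [0.5193 0.2263 0.1758] pred px [173. 263.] tip seen [187. 258.] lowest z 0.1579
the job is handed in; nothing more can be done
None
```

The job is handed in at about 26.7 s on the robot clock. The tray holds exactly three round spacers, and the vase is still gripped in the air over the middle of the tray, leaning about 44°.

**How the lean was made:** moves only allow roll about the tool's axis. I therefore swivelled the neck between the pads by pushing the foot against the outside of the fixed tray wall; the wrist force readings there stayed under 4 N. The first two pushes sprang back to about 33° and 40° on lifting, so I pushed further a third time.

**Last checks:**
- **Lean:** the two camera views gave 44.0° and 43.5°, with no drop over a one-second hold.
- **Height:** the foot centre is about 17.6 cm above the bench and its lowest rim about 15.8 cm.
- **Position:** the vase's mid-point is within about 5 mm of the tray centre.
- **Tray:** the three spacers were measured flat and apart just before the vase was lifted, and still look so in the final view.
- **Everything else:** in the final view the cups are in their cells. The squares, the spare round spacer, and the red and pink look-alikes look unmoved.

**Disagreements:**
- The views differed by up to 4.5° during the pushes.
- The lean was clearly less than the contact geometry predicted (about 47° expected, 33° measured after the first lift), so I relied on the camera measurements.

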